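Latch the sample transport case

ROBOT

A 7-joint arm with a two-finger parallel gripper is mounted at the origin on the work surface. World frame = base frame: x ahead of the robot, y to its left, z up, the work surface at z = 0. Lengths are in m, angles in rad, forces in N, time in s.
With the tool pointing down it reaches from about 0.425 to 0.95 m from the base axis. Payload 4.7 kg.
Tool frame: the origin (TCP) lies between the finger pads; the fingertips stand 25 mm ahead of it and the grasp point (between the pads) lies 6 mm ahead of it; z points along the fingers, y is the line along which they close (so a half turn about z gives the same grasp; the last joint's range is limited). The gripper opens to 85 mm and grips with 20 to 120 N. Pads are 22 mm wide; open, the fingers measure 114 mm over their backs; the gripper's body (76 mm by 85 mm) begins 54 mm behind the grasp point. The pads swing forward as they close: fully open they stand 13 mm farther back than shut.
Start: joints at [1.283, 0.469, -0.049, 1.532, 0.024, 1.141, -0.082], TCP at [0.173, -0.653, 0.256] pointing down, gripper open.
Joint ranges: [-2.59, 2.59], [-0.33, 1.99], [-1.39, 1.29], [0.1, 2.45], [-1.04, 4.18], [0.21, 1.99], [-2.66, 2.66]. Speed limits (rad/s): [2.57, 2.57, 3.14, 3.14, 3.14, 3.14, 3.14].

INTERFACE

Orientations are given as a 3x3 rotation matrix whose columns are the frame's x, y, z axes.
In Python, from rig import * gives the robot as it stands. Calls block until the motion is done:
- movep(position, orientation): joint-space move of the TCP to a pose.
- move_l(position, attitude=None, feed=0.15, until_force=None): straight line of the TCP; attitude=None keeps the orientation; feed is the mean speed in m/s. With until_force (N) it stops when the force on the tool has changed by that much, and returns True; else False.
- move_joints(angles): joint-space move.
- command_gripper(opening, newtons=None): finger opening in m; newtons is the grip in N (None keeps the last); returns when the fingers have stopped.
- sleep(seconds).
- inverse_kinematics(position, orientation): joint angles nearest the present ones, or None.
- sense(): the state.
- camera(name): name is "scene" or "top"; returns (picture, depth): 384x512x3 uint8, red, green, blue; 384x512 float32, m along the optical axis (not along the pixel's ray), 0 where there is no reading.
- camera_params(name): a dict with "K" (3x3 intrinsics, pixels), "dist" ([k1, k2, p1, p2, k3] as OpenCV has them; the pictures are not rectified), "position" and "rotation" of the camera in the world. Camera axes: x right, y down, z forward; pixel columns grow to the right and rows downward; lengths in m; the calibration is good to about 2 mm. A picture is of the moment at which its call begins. camera_params takes no time and is no camera call.
A pose or a line that the arm cannot do raises Unreachable and nothing moves.
- finish_job(): hands the job in; it is judged then, once.
The state is a dict: "time_s": time; "joint_pos": joint angles; "qd": joint speeds; "joint_efforts": joint torques, N m; "position": TCP position; "tcp_rot": TCP orientation; "wrist_force": force on the tool from outside, world axes, zero at the start; "ft_torque": the same for the moment, N m; "finger_gap": finger opening in m; "gripper_force": force on a finger pad.
Only numpy, scipy, OpenCV 4.12 (cv2) and the standard library are available. Lean on these libraries where they do the work, as an engineer would, in place of code of your own. Each camera call takes 0.05 s, during which the arm holds its last target. There are 200 camera calls.

TASK

The rear half of the upright sample transport case stands slightly ajar. Swing the steel loop of its top latch over the brass keeper and down behind it, then throw the red lever over past its snap point until it lies fully down, so the loop stays hooked and the case is drawn shut. Leave the bottles beside the case where they stand.

Things in the scene. Friction and masses are not known exactly. Their poses are not given: they have to be found in the camera images.
- case: Silver-grey case, fixed, standing on its hinge spine, seam up: 260 mm wide (its y), 150 mm tall, front and rear half each 75 mm deep (x). Origin: centre of the underside, below the seam; x points from the front half (near the robot, has the lever) to the rear half (has the keeper), z up. A 20 mm high fixed black handle lies on top at x -45, y -118 to -56. The latch moves in the plane y = 0.
- shell (a joint): opening of the hinged rear half in rad about the bottom seam, 8 mm above the bench: about 0.034 when unlatched (a gasket spring holds it some 5 mm ajar at the top), about 0 when latched. At the keeper the spring gives about 4.5 N per mm, up to 25 N in all.
- latch_pivot (a point): axis of the lever's pivot (along y): 12 mm in front of the seam, 18 mm above the case's flat top; axes as the case's. The loop's pin on the lever lies at pivot + 18 mm * (-cos a, sin a) in case x, z, with a = lever angle - 0.2.
- lever (a joint): angle of the red lever, rad: 0 closed, lying flat, pointing away from the keeper (case -x); 1.57 upright; more leans to the keeper, 2.35 is its stop. Stays where left (friction 0.03 N m). With the loop hooked it is slack above about 1.3, then resists (a few N at its end), toggles near 0.3 and snaps to 0.
- lever_end (a point): free end of the red lever, 55 mm from the pivot axis; the lever is a bar 22 mm wide (y) and 5 mm thick.
- loop (a joint): angle of the steel loop against the lever, in rad. The elevation of the loop above level, measured from case +x up and over, is loop - lever - 0.07. The loop is stiff on its pin (0.018 N m): it stays where it is left, and turns along with the lever unless something holds it, so a slackly hooked loop lifts off again; drawn tight against the keeper it stays.
- loop_bar (a point): middle of the loop's cross-bar, 6 mm thick, 34 mm long along y, 62.8 mm from the loop's pin; two 4 mm side wires at y +-17 mm join it to the pin. It must end behind the keeper (+x side), under its lip. x points from the pin along the loop, z is normal to it (up when the loop lies towards the keeper).
- loop_grip (a point): centre of the black grip barrel at the loop's end: 10 mm thick, 24 mm long along y with flat ends, 16 mm beyond the cross-bar and 16 mm to its z side. Pinch it by its two ends (fingers closing along the case's y); the loop can then pivot between the fingers.
- keeper (a point): brass hook on the rear half's top: post 14 mm wide (y), 5 thick, 19 high; a 3 mm lip at its top overhangs 4 mm to +x, underside 16 mm over the case top. This point: middle of the post's rear (+x) face, 10 mm over the case top; x away from the lever, z up. Hooked and tight, the bar touches this face, its centre at x = 3, z -7 to 4 mm.
- blue_dropper: white dropper bottle with a blue nozzle, 34 mm wide, 91 mm tall, stands beside the case; origin at the underside. A bystander.
- yellow_dropper: white dropper bottle with a yellow nozzle, 34 mm wide, 91 mm tall, stands beside the case; origin at the underside. A bystander.
- saline_bottle: white bottle with a blue cap, 52 mm wide, 130 mm tall, stands beside the case; origin at the underside. A bystander.

How it is judged:
By the outcome, as a careful person would: the job done as asked, in the order asked, and still so for the second after the job is handed in, with the robot touching nothing.
It also fails if it takes over 42 s, if anything falls off the work surface, if the arm or the gripper's body presses on something with over 40 N, if the wrist force passes 120 N, or if a joint passes its speed limit or range.

## Working session

There is one attempt and no reset: what is moved stays moved. The work goes in short steps, each a Python script; the robot and the scene stay as the last script left them, time stands still between calls to the robot, and variables do not carry over. Pictures are saved under pics/ and viewed, at most 10 in all, crops included, and the job is handed in when it is done.

```bash
ls; mkdir -p pics; python3 - <<'E'
from rig import *
import cv2,numpy as np
for n in("scene","top"):
    p,d=camera(n); np.savez(f"pics/{n}0.npz",p=p,d=d); cv2.imwrite(f"pics/{n}0.png",p[:,:,::-1])
    c=camera_params(n); print(n,{k:np.round(v,3).tolist() for k,v in c.items()})
print(sense()["time_s"])
a=cv2.imread("pics/scene0.png");b=cv2.imread("pics/top0.png")
cv2.imwrite("pics/a0.png",cv2.resize(a,(800,600)));cv2.imwrite("pics/b0.png",cv2.resize(b,(800,600)))
E
```

```text
pics
scene {'K': [[435.017, 0.0, 257.938], [0.0, 435.017, 192.025], [0.0, 0.0, 1.0]], 'dist': [-0.034, 0.0, 0.0, 0.0, 0.0], 'position': [1.17, 0.788, 0.803], 'rotation': [[-0.783, 0.358, -0.509], [0.622, 0.463, -0.632], [0.009, -0.811, -0.585]]}
top {'K': [[432.543, 0.0, 260.121], [0.0, 432.543, 184.869], [0.0, 0.0, 1.0]], 'dist': [0.048, 0.0, 0.0, 0.0, 0.0], 'position': [0.393, 0.062, 0.965], 'rotation': [[-0.104, -0.969, 0.225], [-0.995, 0.101, -0.025], [0.001, -0.227, -0.974]]}
0.1
```

View pics/a0.png

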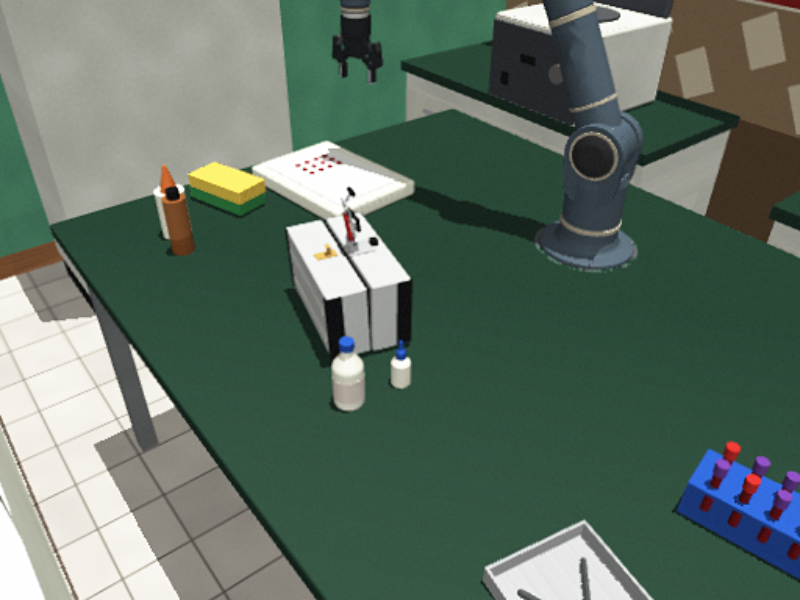

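View pics/b0.png

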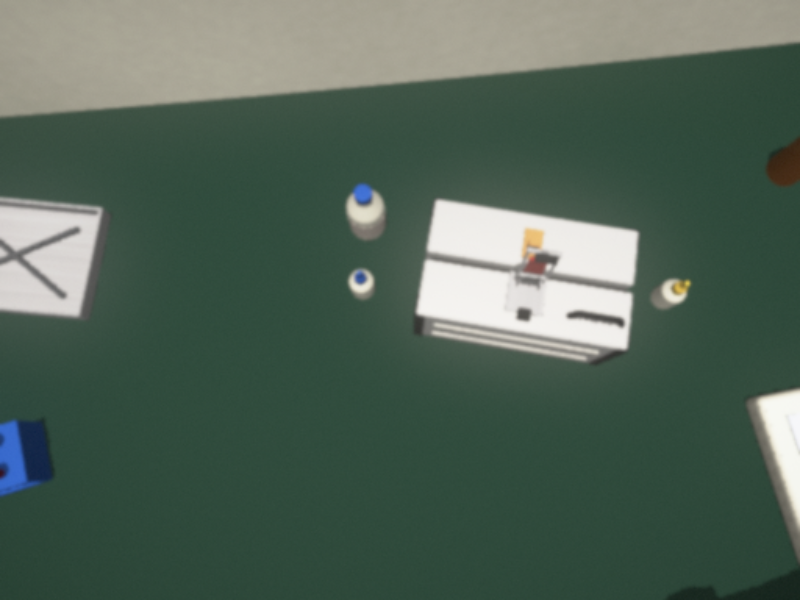

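The scene view (800 px wide) shows the case at about (350,270), with the red lever upright at (350,225) and the loop grip near (350,192). In the top view the case is at (525,285), the latch at (535,265), and the droppers and saline bottle at both ends.

```bash
cat > h.py <<'E'
import numpy as np,cv2
from rig import camera_params
def ray(n,uv):
    c=camera_params(n);K=np.array(c["K"],float);R=np.array(c["rotation"]);p=np.array(c["position"])
    q=cv2.undistortPoints(np.array(uv,float).reshape(-1,1,2),K,np.array(c["dist"],float)).reshape(-1,2)
    return p,np.c_[q,np.ones(len(q))]@R.T
def onz(n,uv,z):
    p,d=ray(n,uv);return p+d*((z-p[2])/d[:,2])[:,None]
def cloud(n,p,d):
    v,u=np.mgrid[:384,:512];o,r=ray(n,np.c_[u.ravel(),v.ravel()])
    return (o+r*d.reshape(-1,1)).reshape(384,512,3)
def proj(n,P):
    c=camera_params(n);R=np.array(c["rotation"]);p=np.array(c["position"])
    return cv2.projectPoints((np.atleast_2d(P)-p)@R,np.zeros(3),np.zeros(3),np.array(c["K"],float),np.array(c["dist"],float))[0].reshape(-1,2)
def tri(ua,ub):
    (pa,da),(pb,db)=ray("scene",[ua]),ray("top",[ub]);da,db=da[0],db[0]
    s,t=np.linalg.lstsq(np.c_[da,-db],pb-pa,rcond=None)[0]
    A,B=pa+s*da,pb+t*db;return (A+B)/2,np.linalg.norm(A-B)
E
python3 - <<'E'
from h import *
for n in("scene","top"):
    z=np.load(f"pics/{n}0.npz");p,d=z["p"],z["d"];X=cloud(n,p,d)
    m=(d>0)&(p.min(2)>130)&(abs(X[...,2]-.15)<.012)&(X[...,0]>.4)
    k,l,s,_=cv2.connectedComponentsWithStats(m.astype(np.uint8))
    for i in range(1,k):
        if s[i,4]>300:
            P=X[l==i];print(n,s[i],P.mean(0).round(4),"rect",cv2.minAreaRect(P[:,:2].astype(np.float32)))
    P=X[m][:,:2].astype(np.float32);r=cv2.minAreaRect(P);print(n,"all",r,cv2.boxPoints(r).round(4).tolist(),np.median(X[m][:,2]))
a=cv2.imread("pics/scene0.png")[110:200,175:275];cv2.imwrite("pics/a1.png",cv2.resize(a,None,fx=6,fy=6,interpolation=cv2.INTER_NEAREST))
b=cv2.imread("pics/top0.png")[130:220,295:415];cv2.imwrite("pics/b1.png",cv2.resize(b,None,fx=6,fy=6,interpolation=cv2.INTER_NEAREST))
E
```

```text
scene [  0  33  97  20 468] [ 0.6295 -1.5421  0.15  ] rect ((0.6795437335968018, -1.5855064392089844), (0.25799572467803955, 0.5123304724693298), 51.010379791259766)
scene [223 137  40  51 875] [ 0.5625 -0.0498  0.1478] rect ((0.5528039932250977, -0.09357024729251862), (0.2595467269420624, 0.07477210462093353), 74.13924407958984)
scene [ 184  142   51   50 1229] [ 0.6345 -0.1033  0.1462] rect ((0.6275890469551086, -0.1153670996427536), (0.2611866295337677, 0.07796064764261246), 74.44863891601562)
scene all ((0.6913700103759766, -0.7955691814422607), (2.007829427719116, 0.6597229242324829), 77.57423400878906) [[0.15320000052452087, -1.7050000429153442], [0.7975000143051147, -1.8468999862670898], [1.2295000553131104, 0.11389999836683273], [0.5853000283241272, 0.2558000087738037]] 0.1471433759896894
top [ 273  127  136   56 4330] [ 0.6273 -0.1213  0.1496] rect ((0.6278331279754639, -0.12221373617649078), (0.2609598636627197, 0.07358153909444809), 74.19290161132812)
top [ 266  166  138   58 4788] [ 0.5484 -0.0966  0.1512] rect ((0.5504633784294128, -0.10050523281097412), (0.2608274817466736, 0.07758308947086334), 74.06991577148438)
top all ((0.5880637168884277, -0.11099520325660706), (0.26096537709236145, 0.15614093840122223), 74.22518920898438) [[0.47749999165534973, -0.21529999375343323], [0.6276999711990356, -0.25780001282691956], [0.6987000107765198, -0.0066999997943639755], [0.5483999848365784, 0.03579999879002571]] 0.15061303191491188
```

View pics/a1.png

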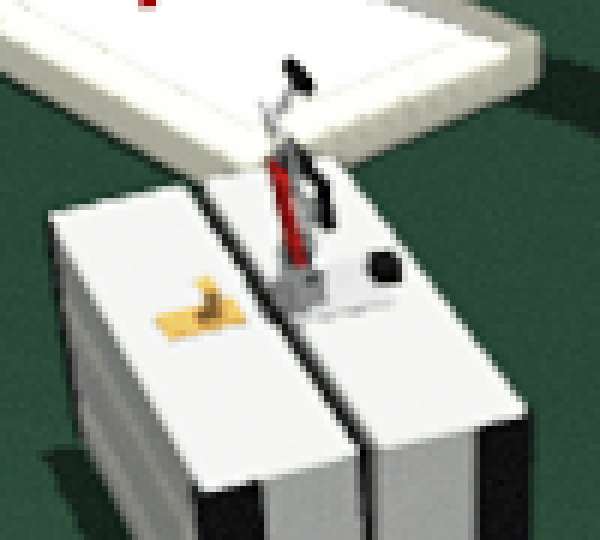

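View pics/b1.png

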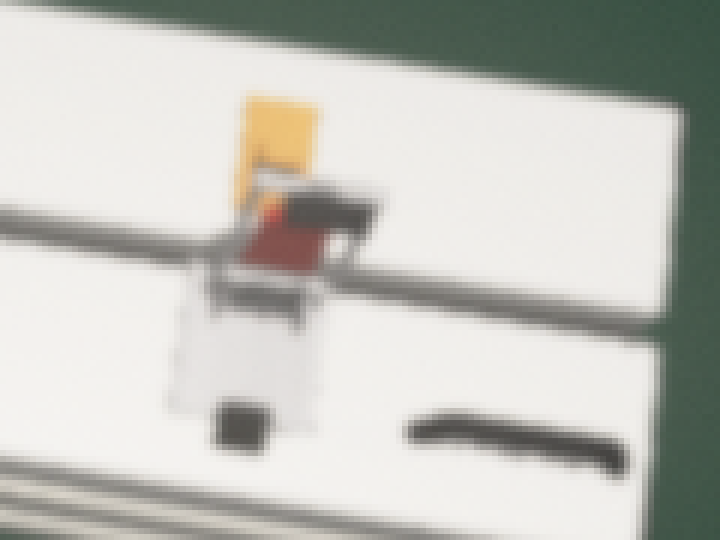

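The crops show the loop standing up. Grip: scene (298,76)/6, about (224.7,122.7); top (328,210)/6, about (349.7,165). The lever leans slightly towards the keeper, and the brass keeper sits at scene (209,145)+. Next I refine these with masks and triangulate.

```bash
cat >> h.py <<'E'
def comps(mask,box,minpx=4):
    u0,v0,u1,v1=box;m=np.zeros(mask.shape,np.uint8);m[v0:v1,u0:u1]=mask[v0:v1,u0:u1]
    k,l,s,c=cv2.connectedComponentsWithStats(m,connectivity=8)
    return [(c[i],s[i].tolist(),l==i) for i in range(1,k) if s[i,4]>=minpx]
E
python3 - <<'E'
from h import *
S=np.load("pics/scene0.npz");T=np.load("pics/top0.npz");XS=cloud("scene",S["p"],S["d"]);XT=cloud("top",T["p"],T["d"])
yaw=np.deg2rad(74.2-90);O=np.array([.5857,-.1103,0]);ex=np.array([np.cos(yaw),np.sin(yaw),0]);ey=np.array([-ex[1],ex[0],0]);R=np.c_[ex,ey,[0,0,1]]
cf=lambda P:((np.asarray(P)-O)@R*1000).round(1)
def masks(p):
    r,g,b=[p[...,i].astype(int) for i in range(3)]
    return dict(dark=(np.maximum(np.maximum(r,g),b)<95).astype(np.uint8),red=((r>g+45)&(r>b+45)&(g<90)).astype(np.uint8),brass=((r>b+50)&(g>b+25)).astype(np.uint8))
for n,D,X,bx in(("scene",S,XS,(205,115,246,170)),("top",T,XT,(330,143,362,206))):
    for k,m in masks(D["p"]).items():
        for c,s,l in comps(m,bx,8):
            P=X[l&(D["d"]>0)];print(n,k,c.round(1),s,"case",np.median(cf(P),axis=0) if len(P) else "", "span",(cf(P).min(0),cf(P).max(0)) if len(P) else"")
# brass plate in top on z=.15.. ; seam gap in both
for n,D in(("scene",S),("top",T)):
    V,U=np.mgrid[:384,:512];Z=onz(n,np.c_[U.ravel(),V.ravel()],.15);C=(Z-O)@R*1000
    g=D["p"].astype(int).sum(2).ravel()/3
    for lo,hi in((30,110),(-110,-30)):
        prof=[]
        xs=np.arange(-90,95,2)
        for x in xs:
            q=(abs(C[:,0]-x)<1.5)&(C[:,1]>lo)&(C[:,1]<hi);prof.append(g[q].mean())
        prof=np.array(prof);i=(abs(xs)<12);w=np.clip(prof.max()-prof[i],0,None)-30;w=np.clip(w,0,None);print(n,lo,"seam x",(w*xs[i]).sum()/w.sum());print(prof.astype(int).tolist())
p,e=tri((224.7,122.7),(349.7,165));print("grip",p,cf(p),e)
E
```

```text
scene dark [224.1 122.3] [222, 120, 5, 6, 17] case [-12.9   9.  268.6] span (array([-159.8, -434.4,   40. ]), array([ -8.9,  16.7, 269.9]))
scene dark [241.1 141.4] [233, 132, 13, 23, 155] case [-184.2 -337.4   -2.8] span (array([-226.2, -392.1,   -6.6]), array([-166.3, -238.1,    2.5]))
scene dark [227.3 140.6] [224, 134, 7, 14, 32] case [-44.  -61.7 168.1] span (array([-134.7, -352.6,   20.4]), array([-40.4, -47.4, 172.8]))
scene dark [215.9 154.7] [205, 139, 22, 31, 75] case [  0.3 -34.3 141.1] span (array([ -71.1, -392.7,   -7.9]), array([  4.1,  43.6, 146.9]))
scene dark [238.8 154.1] [236, 152, 6, 5, 25] case [-52.6   8.2 158.9] span (array([-68.3, -18.3, 146.7]), array([-45. ,  15.1, 163.5]))
scene red [222.5 145.4] [220, 137, 6, 18, 45] case [ -3.7  11.7 190.6] span (array([ -42.3, -110.4,  147.2]), array([  0.9,  18. , 220.6]))
scene brass [209.4 161.5] [205, 156, 11, 10, 61] case [ 35.3   5.2 148.8] span (array([ 19.3, -20.8, 145.5]), array([ 50. ,  13. , 167.7]))
top dark [348.8 165.5] [343, 164, 13, 4, 37] case [-15.4   2.1 271.4] span (array([-18.2,  -9. , 268.9]), array
[... 1929 characters left out ...]
236, 236, 236, 235, 235, 235, 235, 235, 235, 235, 234, 234, 229, 213, 170, 121, 91, 82, 81, 81, 80, 80, 79]
top -110 seam x 2.3267555036898577
[136, 122, 136, 169, 181, 160, 137, 145, 182, 218, 234, 239, 240, 240, 239, 239, 239, 239, 239, 239, 236, 226, 198, 160, 137, 134, 143, 175, 212, 232, 237, 238, 238, 238, 238, 238, 238, 238, 238, 238, 238, 237, 231, 209, 163, 123, 117, 131, 155, 191, 220, 232, 236, 236, 234, 233, 232, 231, 230, 232, 233, 234, 234, 235, 236, 236, 236, 235, 235, 235, 235, 235, 235, 235, 235, 234, 234, 234, 234, 234, 234, 233, 230, 215, 175, 122, 89, 80, 79, 78, 78, 77, 77]
grip [ 0.57208609 -0.10653392  0.26386286] [-1.410e+01 -1.000e-01  2.639e+02] 0.004819831868370086
```

```bash
cat >> h.py <<'E'
yaw=np.deg2rad(74.2-90);O=np.array([.5857,-.1103,0]);ex=np.array([np.cos(yaw),np.sin(yaw),0]);ey=np.array([-ex[1],ex[0],0]);R=np.c_[ex,ey,[0,0,1]]
Y0=.001
def W(x,z,y=None): return O+R@np.array([x/1000,Y0 if y is None else y,z/1000])   # case mm -> world
def C(P): return ((np.asarray(P)-O)@R*1000).round(1)
TR=[np.c_[s*-ex,s*ey,[0,0,-1]] for s in(1,-1)]
def pin(L): a=L-.2;return np.array([-12-18*np.cos(a),168+18*np.sin(a)])
def bar(L,e): return pin(L)+62.8*np.array([np.cos(e),np.sin(e)])
def grip(L,e): return bar(L,e)+16*np.array([np.cos(e)-np.sin(e),np.sin(e)+np.cos(e)])
E
python3 - <<'E'
from rig import *
from h import *
print("keeper top scene",C(onz("scene",[(209.8,157.2)],.169)))
print("grip rays",C(onz("scene",[(224.4,122.5)],.265)),C(onz("top",[(349.3,165.2)],.265)))
print("pred",grip(1.72,1.38))
q0=np.array(sense()["joint_pos"]);best=None
for T in TR:
    q=inverse_kinematics(W(-14,345),T);print(None if q is None else np.round(q,2))
    if q is not None and (best is None or abs(q[6])<abs(best[0][6])): best=(np.array(q),T)
np.save("T.npy",best[1])
command_gripper(.055,20)
movep(W(-14,345),best[1])
s=sense();print(s["time_s"],C(s["position"]),s["wrist_force"])
p,d=camera("scene");cv2.imwrite("pics/a2.png",cv2.resize(p[70:190,160:300,::-1],None,fx=5,fy=5))
E
```

```text
keeper top scene [[ 34.1   8.7 169. ]]
grip rays [[-14.6   3.2 265. ]] [[-12.7  -0.5 265. ]]
pred [-13.67989971 266.38109409]
[ 0.73  0.36 -0.82  1.61  0.27  1.29  1.17]
[ 0.44  0.28 -0.41  1.62  0.12  1.26 -1.84]
2.9333 [-13.7  -0.4 344.7] [-0.3242682   0.23003036 -0.67462607]
```

View pics/a2.png

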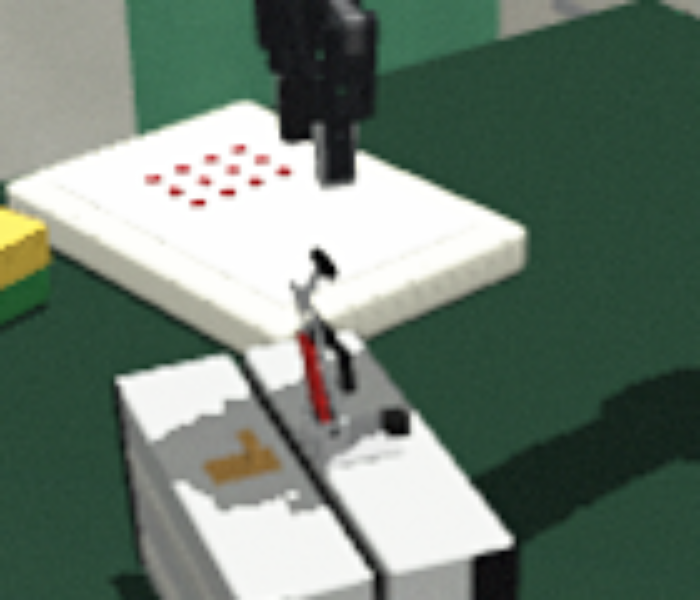

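The gripper hangs above the grip (grip at crop (322,262)) and is lined up. Next I go down and pinch.

```bash
python3 - <<'E'
from rig import *
from h import *
T=np.load("T.npy")
def st(t): 
    s=sense();print(t,s["time_s"],C(s["position"]),(np.array(s["wrist_force"])@R).round(1),round(s["finger_gap"],4),np.round(s["gripper_force"],1))
st("0")
print(move_l(W(-14,279),T,feed=.06,until_force=8));st("down")
for g in(.032,.028,.022):
    command_gripper(g,20);st(g)
p,d=camera("scene");cv2.imwrite("pics/a3.png",cv2.resize(p[70:190,160:300,::-1],None,fx=5,fy=5))
E
```

```text
0 2.9833 [-1.380e+01 -2.000e-01  3.447e+02] [-0.3 -0.7  0.6] 0.0548 0.0
False
down 4.2333 [-13.7   1.2 279.5] [ 1.3 -0.6  0. ] 0.0548 0.0
0.032 4.5833 [-14.    1.  279.1] [-1.   0.5  0. ] 0.032 0.0
0.028 4.8 [-14.   1. 279.] [-0.7  0.1 -0.5] 0.0281 0.0
0.022 5.0167 [-14.    1.6 279.2] [0.3 1.7 0.5] 0.0231 19.8
```

View pics/a3.png

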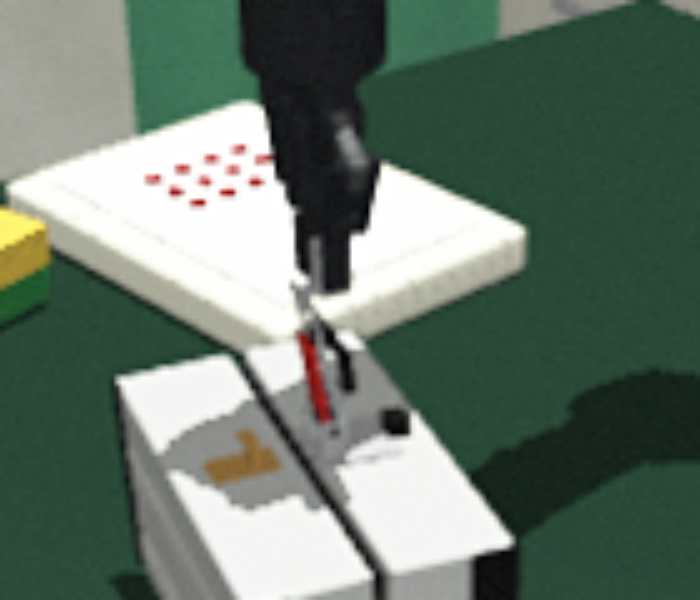

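```bash
cat >> h.py <<'E'
OFF=np.array([-.3,12.6])
E
python3 - <<'E'
from rig import *
from h import *
T=np.load("T.npy")
def st(t): 
    s=sense();print(t,round(s["time_s"],2),C(s["position"]),(np.array(s["wrist_force"])@R).round(1),round(s["finger_gap"],4))
es=[1.2,1.0,.8,.6,.4,.2,.05,-.1,-.25,-.38]
for e in es:
    L=np.interp(e,[-.1,.9],[2.1,1.72]);g=grip(L,e)+OFF
    hit=move_l(W(*g,y=.0014),T,feed=.08,until_force=12);st((e,round(L,2),g.round(1).tolist(),bar(L,e).round(1).tolist()))
    if hit: print("HIT");break
p,d=camera("scene");cv2.imwrite("pics/a4.png",cv2.resize(p[90:190,160:300,::-1],None,fx=5,fy=5,interpolation=cv2.INTER_CUBIC))
E
```

```text
(1.2, np.float64(1.72), [0.4, 277.8], [9.8, 244.5]) 5.4 [  1.    1.8 278.1] [0.3 1.  3.8] 0.0232
(1.0, np.float64(1.72), [15.9, 273.5], [21.0, 238.8]) 5.75 [ 16.8   1.7 274. ] [1.1 0.8 5.7] 0.0228
(0.8, np.float64(1.76), [30.9, 266.3], [31.5, 231.0]) 6.11 [ 32.    1.8 266.9] [2.7 2.4 5.9] 0.0233
(0.6, np.float64(1.83), [44.8, 256.3], [41.0, 221.4]) 6.47 [ 46.1   1.8 256.9] [2.3 2.5 5.4] 0.0234
(0.4, np.float64(1.91), [56.5, 243.8], [48.3, 210.3]) 6.84 [ 57.8   1.8 244.1] [5.  2.  4.8] 0.0234
(0.2, np.float64(1.99), [65.6, 229.5], [53.4, 198.1]) 7.2 [ 66.4   1.8 229.1] [4.  2.3 3.8] 0.0232
(0.05, np.float64(2.04), [70.4, 217.9], [55.6, 188.5]) 7.51 [ 70.8   1.7 216.7] [3.4 3.5 1.5] 0.0231
(-0.1, np.float64(2.1), [73.5, 205.7], [56.3, 178.8]) 7.82 [ 73.3   1.6 203.6] [3.5 4.6 1.2] 0.0235
(-0.25, np.float64(2.1), [73.8, 193.6], [54.7, 169.5]) 8.12 [ 73.1   1.6 191.4] [2.8 3.3 0. ] 0.0229
(-0.38, np.float64(2.1), [72.6, 183.3], [52.1, 161.7]) 8.4 [ 71.7   1.6 181.3] [1.8 3.8 0.1] 0.0233
```

View pics/a4.png

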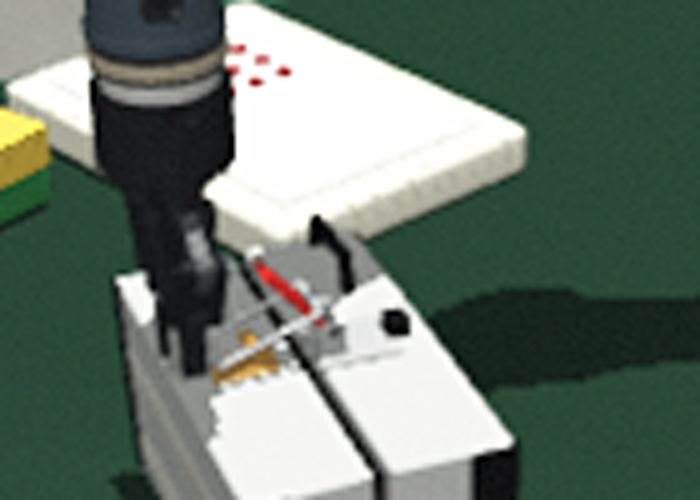

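The loop now encircles the keeper: cross-bar at about (215,365) behind the brass at (250,350), lever leaning over at (285,290). Next I pull the bar back against the keeper.

```bash
python3 - <<'E'
from rig import *
from h import *
from scipy.optimize import fsolve
T=np.load("T.npy")
def st(t): 
    s=sense();print(t,round(s["time_s"],2),C(s["position"]),(np.array(s["wrist_force"])@R).round(1),round(s["finger_gap"],4))
x0=[2.0,-.38]
for bx,bz,f in((47,159.5,10),(43,159,10),(40,159,10),(37,159,7),(34,159,7),(32.5,159,7)):
    L,e=x0=fsolve(lambda v:bar(*v)-[bx,bz],x0);g=grip(L,e)+OFF
    hit=move_l(W(*g,y=.0014),T,feed=.03,until_force=f);st((bx,round(L,2),round(e,2),g.round(1).tolist()))
    if hit: print("HIT");break
p,d=camera("scene");cv2.imwrite("pics/a5.png",cv2.resize(p[90:190,160:300,::-1],None,fx=5,fy=5,interpolation=cv2.INTER_CUBIC))
E
```

```text
(47, np.float64(1.88), np.float64(-0.43), [67.9, 179.9]) 8.79 [ 67.8   1.6 179.5] [2.8 4.2 0.6] 0.0234
(43, np.float64(1.67), np.float64(-0.44), [64.0, 179.2]) 9.07 [ 63.9   1.6 179.1] [ 2.5  4.9 -0.2] 0.023
(40, np.float64(1.49), np.float64(-0.43), [60.9, 179.4]) 9.32 [ 60.8   1.6 179.4] [1.5 4.4 1.7] 0.0232
(37, np.float64(1.27), np.float64(-0.41), [57.7, 180.0]) 9.58 [ 57.6   1.6 179.9] [1.8 4.5 0.6] 0.023
(34, np.float64(0.96), np.float64(-0.35), [54.2, 181.2]) 9.86 [ 54.8   1.5 181.1] [ 4.1  4.6 -0.9] 0.023
(32.5, np.float64(0.71), np.float64(-0.29), [52.1, 182.4]) 10.11 [ 53.4   1.5 182. ] [ 6.1  5.5 -4.9] 0.0234
```

View pics/a5.png

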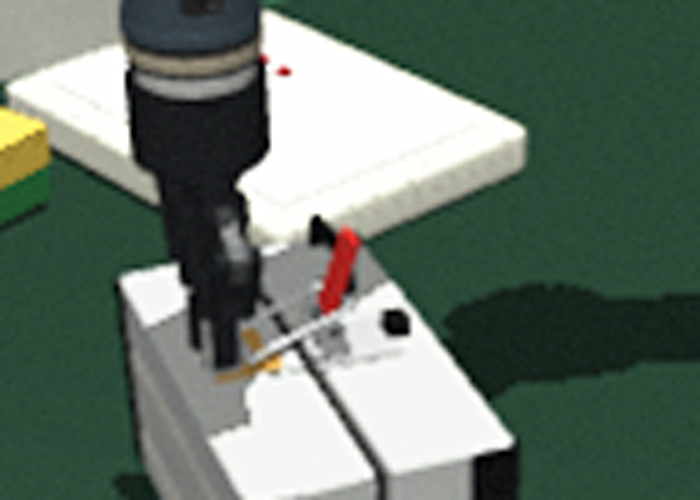

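The lever has come back to about 1.1 rad (red at (340,270)). The wires are taut around the brass at (255,355). Next I release and retreat, then check that the hook stays.

```bash
python3 - <<'E'
from rig import *
from h import *
T=np.load("T.npy")
def st(t): 
    s=sense();print(t,round(s["time_s"],2),C(s["position"]),(np.array(s["wrist_force"])@R).round(1),round(s["finger_gap"],4))
command_gripper(.045);st("open")
x,_,z=C(sense()["position"])
move_l(W(x,260),T,feed=.12);st("up")
p,d=camera("scene");q,e=camera("top")
A=cv2.resize(p[110:180,180:260,::-1],(480,420),interpolation=cv2.INTER_CUBIC);B=cv2.resize(q[130:220,310:370,::-1],(280,420),interpolation=cv2.INTER_CUBIC)
cv2.imwrite("pics/a6.png",np.hstack([A,B]))
E
```

```text
open 10.5 [ 51.6  -0.  182. ] [ 0.1 -0.4 -0.1] 0.0451
up 11.3 [ 51.1   0.7 259.3] [-0.2  0.5 -1.4] 0.0448
```

View pics/a6.png

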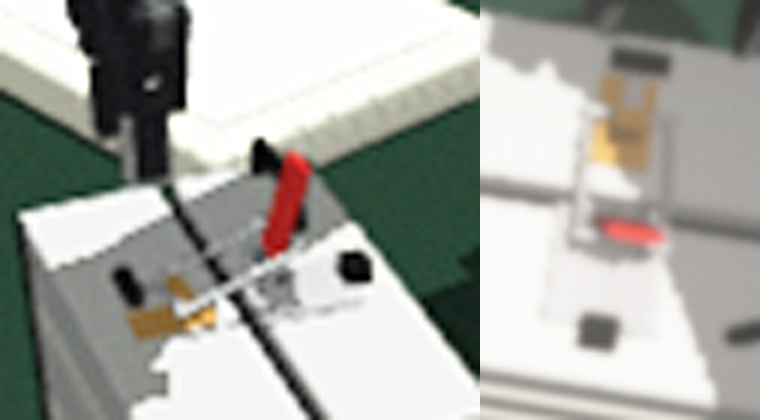

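The bar stays hooked behind the keeper after release: left view, wires at (185,305) and grip at (130,285) low behind the brass. The lever stands at about 1.15 rad. Next I push the lever over.

```bash
python3 - <<'E'
from rig import *
from h import *
T=np.load("T.npy")
def st(t): 
    s=sense();print(t,round(s["time_s"],2),C(s["position"]),(np.array(s["wrist_force"])@R).round(1),round(s["finger_gap"],4))
command_gripper(0,20)
def tcp(L,r=44): # lower -x corner of the fingers on the lever's upper face
    return np.array([-12-r*np.cos(L)+2.5*np.sin(L)+11,168+r*np.sin(L)+2.5*np.cos(L)+25])
move_l(W(0,260),T,feed=.15)
move_l(W(*(tcp(1.4)+[3,0])),T,feed=.1,until_force=10);st("start")
for L in(1.25,1.1,.95,.8,.65,.5,.38,.26,.14,.04,-.03):
    hit=move_l(W(*tcp(L)),T,feed=.05,until_force=30);st((L,tcp(L).round(1).tolist()))
    if hit: print("HIT");break
E
```

```text
start 12.78 [ -2.8   0.9 236.1] [ 0.   0.3 -0.4] 0.0001
(1.25, [-12.5, 235.5]) 13.12 [-12.7   1.  236. ] [ 0.5  0.9 -0.2] -0.0002
(1.1, [-18.7, 233.3]) 13.4 [-18.9   1.  233.6] [ 0.3 -0.6  0.9] 0.0001
(0.95, [-24.6, 230.2]) 13.68 [-24.9   1.  230.2] [ 1.2 -0.6  1.7] 0.0001
(0.8, [-29.9, 226.3]) 13.97 [-30.4   1.1 225.8] [0.3 0.  0. ] 0.0002
(0.65, [-34.5, 221.6]) 14.25 [-35.2   1.  221.1] [0.2 0.5 1.1] 0.0002
(0.5, [-38.4, 216.3]) 14.53 [-39.3   0.9 215.6] [-0.2 -0.  -0.6] 0.0
(0.38, [-40.9, 211.6]) 14.79 [-41.6   0.9 211.1] [-0.2  0.1  0.8] 0.0001
(0.26, [-42.9, 206.7]) 15.05 [-43.4   0.9 206.2] [-0.1 -0.1 -0.3] -0.0001
(0.14, [-44.2, 201.6]) 15.31 [-44.6   0.9 201.2] [-0.2  0.1  0.2] -0.0002
(0.04, [-44.9, 197.3]) 15.56 [-44.3   1.3 197.6] [-0.1 -0.6  2.6] -0.0
(-0.03, [-45.1, 194.2]) 15.81 [-44.3   1.4 197.3] [-5.7 -0.8 20. ] 0.0003
```

```bash
python3 - <<'E'
from rig import *
from h import *
T=np.load("T.npy")
move_l(W(-44,300),T,feed=.15);move_l(W(-150,330,y=-.1),T,feed=.2)
print(sense()["time_s"])
p,d=camera("scene");q,e=camera("top");np.savez("pics/end.npz",p=p,d=d,q=q,e=e)
A=cv2.resize(p[120:180,180:260,::-1],(480,360),interpolation=cv2.INTER_CUBIC);B=cv2.resize(q[130:220,310:390,::-1],(320,360),interpolation=cv2.INTER_CUBIC)
cv2.imwrite("pics/a7.png",np.hstack([A,B]))
E
```

```text
17.5667
```

View pics/a7.png

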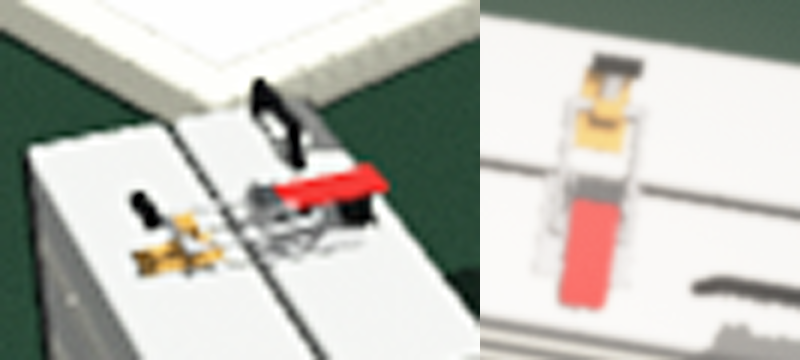

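The lever lies flat (red at (330,187)), with the loop still around the keeper and the grip behind it. I check numerically that the seam is shut and how high the grip and lever sit.

```bash
python3 - <<'E'
from h import *
E=np.load("pics/end.npz");S=np.load("pics/scene0.npz");T=np.load("pics/top0.npz")
V,U=np.mgrid[:384,:512];xs=np.arange(-14,16,2)
for n,ps in(("scene",(S["p"],E["p"])),("top",(T["p"],E["q"]))):
    Z=C(onz(n,np.c_[U.ravel(),V.ravel()],.15))
    for nm,p in zip(("before","after"),ps):
        g=p.astype(int).sum(2).ravel()/3
        f=lambda X:[int(g[(abs(Z[:,0]-x)<1.5)&(Z[:,1]>40)&(Z[:,1]<110)].mean()) for x in X]
        print(n,nm,f(xs),"rear edge",f(np.arange(70,90,2)))
Xt=C(cloud("top",E["q"],E["e"]));Xs=C(cloud("scene",E["p"],E["d"]))
for n,p,d,X,gb in(("scene",E["p"],E["d"],Xs,(198,148,210,160)),("top",E["q"],E["e"],Xt,(334,140,354,152))):
    r,g,b=[p[...,i].astype(int) for i in range(3)]
    dk=(np.maximum(np.maximum(r,g),b)<95).astype(np.uint8);rd=((r>g+60)&(r>b+60)).astype(np.uint8)
    for c,s,l in comps(dk,gb,6): print(n,"grip px",c.round(1),np.median(X[l&(d>0)],axis=0))
    for c,s,l in comps(rd,(195,120,260,190) if n=="scene" else (320,150,360,215),20):
        P=X[l&(d>0)];print(n,"lever",np.median(P,axis=0),np.percentile(P,5,axis=0),np.percentile(P,95,axis=0))
E
```

```text
scene before [244, 244, 245, 245, 245, 238, 203, 147, 85, 43, 39, 123, 213, 248, 247] rear edge [244, 244, 245, 245, 239, 210, 148, 113, 115, 116]
scene after [244, 244, 244, 245, 244, 236, 201, 141, 87, 144, 219, 246, 247, 244, 244] rear edge [245, 244, 233, 186, 134, 113, 116, 117, 118, 124]
top before [239, 239, 239, 238, 231, 207, 157, 122, 121, 137, 163, 199, 225, 235, 237] rear edge [234, 234, 229, 212, 169, 120, 90, 82, 81, 80]
top after [248, 248, 248, 247, 243, 224, 177, 148, 171, 214, 239, 246, 248, 248, 248] rear edge [244, 237, 211, 160, 115, 98, 95, 94, 93, 93]
scene grip px [203.9 154.6] [ 50.2    7.35 180.7 ]
scene lever [-43.95   3.35 169.75] [-170.625 -268.7     -1.375] [-19.9    14.825 172.275]
top lever [-41.2   0.7 173.8] [-63.52  -9.32 170.5 ] [-19.    10.3  176.02]
```

```bash
python3 -c "
from rig import *
print(finish_job())"
```

```text
the job is handed in; nothing more can be done
None
```

The loop is hooked behind the keeper, the lever lies fully down, the rear half moved in by about 4–5 mm so the case is drawn shut, and I handed the job in at about 18 s without the arm going near the bottles.

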